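# Lock the spindle and undo the hub nut of a whetstone sharpener

### The job

The stone of the knife sharpener is to be changed. Pick up the flat steel locking key, lay it fully home in its seat, bridging the pocket on the machine and the notch in the flange, and let go of it, so that the spindle cannot turn; then undo the black hub nut. Nothing shows whether its thread is right- or left-handed, so feel gently both ways without forcing it; lift the loosened nut clear of the spindle and finish holding it in the air at least 5 cm above where it sat, with the key still in its seat and the other things on the table left where they are.

Things in the scene. Friction and masses are not known exactly. Their poses are not given: they have to be found in the camera images.
- sharpener: Grey knife sharpener, fixed on the table, 236 x 226 mm, origin under its centre; spindle upright on its z axis. Round brown stone (174 mm across, top 96 mm up), on it a steel clamp flange (94 mm across; rim top 115 mm up) with two notches, at -x and +x; aluminium key pocket on the -x edge, cheeks up to 124 mm. x axis points from key pocket to spindle. Placed and turned differently each time.
- lock_key: Flat bright steel locking key with a red patch, a bar 86 x 24 x 6 mm (x, y, z), 70 g, lying flat on the table; origin at the centre of its underside, x along its length. Either end may point inward.
- key_mid (a point): Centre of the locking key: 3 mm above its underside, midway along and across it.
- key_seat (a point): Where the centre of the key's underside lies when seated: 76 mm from the spindle on the sharpener's -x side, 106 mm above the table, axes as the sharpener's. Key lies flat along x, in two slots with rounded lips: machine pocket (26 mm wide, open outward, 90 to 122 mm from the spindle) and flange notch (27.5 mm, 33 to 46 mm). Slot floors are level with this point; between them (47 to 90 mm) is room for fingers beside the key, 10 mm down to the stone.
- hub_nut: Black ribbed round hub nut on the spindle, 54 mm across, 40 mm high, 60 g; origin at its underside centre, z up, two white marks on top along x. Quick thread: the right way it lifts free after 50 to 60 degrees, key slack included (past 110 it stops again); the wrong way it stops hard within 25. The hand differs each time. Turning takes 0.05 to 0.25 N m; the stop is felt as a rise past 0.4 N m.
- nut_home (a point): Underside centre of the nut as it sits at the start, 110 mm above the table on the spindle axis. The spindle ends 24 mm above this point; flange rim 5 mm above it and key top 2 mm above it, 29 mm or more from the axis.
- rotor (a joint): Angle (rad) of stone, flange and spindle together, counterclockwise from above positive. A weak magnetic rest (0.02 N m per rad) brings it back to 0, where a notch faces the key pocket. Without the key it simply turns along with the nut; with the key seated it has about 0.2 rad of play either way.
- spindle (a point): Top end of the spindle, hidden in the nut, 24 mm above nut_home; its axes turn with the rotor. Locked, the nut's x axis lies along its x axis.
- mug: Striped white coffee mug, 84 x 117 x 95 mm, bystander, origin under its centre.
- timer: Red and white egg timer, 71 mm across, 69 mm high, bystander, origin under its centre; it and the key lie on opposite sides of the sharpener, either way round.
- salt_shaker: Grey and clear salt shaker, 44 mm across, 90 mm high, bystander at the back, origin under its centre.
- tape_roll: Roll of tan tape lying flat, 98 mm across, 25 mm high, bystander on the right.
Mind the look-alikes: they are no part of the job. Of the things shaped like the hub_nut, the black one is meant.

How it is judged:
By the outcome, as a careful person would: the job done as asked, in the order asked, and still so for the second after the job is handed in, while the arm keeps its last pose, push and grip.
It also fails if it takes over 72 s, if anything falls off the work surface, if the arm or the gripper's body presses on something with over 40 N, if the wrist force passes 120 N, or if a joint passes its speed limit or range.

### The arm

A 6-joint arm with a two-finger parallel gripper is mounted at the origin on a cart in front of the work surface, level with it; the furniture and walls round the work are solid. World frame = base frame: x ahead of the robot, y to its left, z up, the work surface at z = 0. Lengths are in m, angles in rad, forces in N, time in s.
With the tool pointing down it reaches from about 0.375 to 0.9 m from the base axis. Payload 3.1 kg.
Tool frame: the origin (TCP) lies at the very end of the fingers, on their centre line; the grasp point (between the pads) lies 19 mm behind it; x points along the fingers, z is the direction in which the jaws open and shut, and the axes are right-handed (so a half turn about x gives the same grasp; the last joint's range is limited). The gripper opens to 85 mm and grips with 20 to 120 N. Pads are 22 mm wide; open, the fingers measure 114 mm over their backs; the gripper's body (76 mm by 85 mm) begins 54 mm behind the grasp point. The pads swing forward as they close: fully open they stand 13 mm farther back than shut.
Start: joints at [1.159, 0.527, 1.433, -0, 1.181, -0.178], TCP at [0.145, 0.608, 0.231] pointing down, gripper open.
Joint ranges: [-3.08, 3.08], [-0.75, 2.2], [0.22, 2.44], [-1.43, 4.57], [0, 2.65], [-2.85, 2.85]. Speed limits (rad/s): [2.79, 2.79, 3.14, 3.14, 3.14, 3.14].

### API

Orientations are given as a unit quaternion [x, y, z, w].
In Python, from station import manip, viewer, job gives the robot as it stands.
- The arm moves only by the tool move_arm, never from a script. Its argument "deltas" is one flat list of numbers, 7 for each row, row after row: the finger opening in mm, from 0 to 85.4, then the shift along the tool's x, y, z in mm, then the turn, a rotation vector about the tool's x, y, z in degrees. In form: [jaw, tx, ty, tz, rx, ry, rz, jaw, tx, ty, tz, rx, ry, rz, ...]. A call has 1 to 10 rows; each row shifts and turns the commanded pose from where the row before left it, along the tool's axes as they then stand; what a row does not reach is not made up. A row lasts 1/10 s, in which the tool goes at most 50 mm and 8.59 degrees, less where a joint would pass 70% of its speed; a pose out of reach is approached as far as the arm can. A call is refused whole if a number of a shift passes 50 or a number of a turn 8.59, either way. A call with a gripper value outside its range is refused whole. The fingers move at their own pace and stop on an object; "force" is the grip in N (left out, the last holds). Time passes only in rows, so rows that do not move let the fingers close. It gives the time, the measured TCP pose, the force and the opening at its end, in the units of the state.
- manip.sense(): the state, without advancing time (a new reading comes with each control period).
- viewer.snapshot(name): name is "scene" or "top" or "wrist"; returns a dict with "image" (420x560x3 uint8, red, green, blue), "depth" (420x560 float32, m along the optical axis (not along the pixel's ray), 0 where there is no reading), "fovy" (degrees; the focal length in pixels is half the picture's height over the tangent of half this angle, whatever the lens; pixels are square), "cx", "cy" (the principal point, pixels), "R" (3x3) and "t" (3): a world point X has camera coordinates R X + t. Camera axes: x right, y down, z forward; pixel columns grow to the right and rows downward; lengths in m; the calibration is good to about 2 mm. A picture is of the moment at which its call begins.
- job.sign_off(): hands the job in, once; it reports no verdict.
The state is a dict: "t": time; "q": joint angles; "qd": joint speeds; "tau": joint torques, N m; "tcp_pos": TCP position; "tool_rot": TCP orientation; "force": force on the tool from outside, world axes, zero at the start; "ft_torque": the same for the moment, N m; "finger_gap": opening from 0.0 (shut) to 1.0 (fully open).
Only numpy, scipy, OpenCV 4.12 (cv2) and the standard library are available. Lean on these libraries where they do the work, as an engineer would, in place of code of your own. Each camera call takes 0.05 s, during which the arm holds its last target.

## Working session

There is one attempt and no reset: what is moved stays moved. The work goes in short steps, Python scripts to look and compute and a tool call to move; the robot and the scene stay as the last step left them, time stands still between calls to the robot, and variables do not carry over. Pictures are saved under pics/ and viewed, and the job is handed in when it is done.

Besides the shell and the picture viewer there is one more tool, called after "Call:" by a JSON object that holds its "op" and its "data". move_arm: Moves the arm, as the interface text tells. Its arguments: {"type":"object","properties":{"deltas":{"type":"array"},"force":{"type":"number"}},"required":["deltas"]}

```bash
mkdir -p pics; ls; cat > h.py <<'E'
import numpy as np, cv2
from station import manip, viewer, job
def snap(n,f):
    s=viewer.snapshot(n); cv2.imwrite('pics/'+f+'.png',s['image'][:,:,::-1]); np.savez(f+'.npz',**s); return s
def foc(s): return 210/np.tan(np.radians(float(s['fovy']))/2)
def ray(s,u,v,z):
    f=foc(s); d=np.array([(u-s['cx'])/f,(v-s['cy'])/f,1.]); R=np.array(s['R']);t=np.array(s['t'])
    c=-R.T@t; w=R.T@d; return c+w*(z-c[2])/w[2]
def cloud(s):
    f=foc(s);D=s['depth'];v,u=np.mgrid[:420,:560]
    P=np.stack([(u-s['cx'])/f*D,(v-s['cy'])/f*D,D],-1)-np.array(s['t'])
    return P@np.array(s['R'])
def proj(s,X):
    p=np.array(s['R'])@np.array(X)+np.array(s['t']);f=foc(s);return s['cx']+f*p[0]/p[2],s['cy']+f*p[1]/p[2]
E
python3 - <<'E'
from h import *
for n in('scene','top','wrist'):
    s=snap(n,n+'0');print(n,s['fovy'],s['cx'],s['cy'],s['image'].shape,-np.array(s['R']).T@s['t'])
print(manip.sense())
E
```

```text
pics
scene 50.64831797137607 276.1062160035375 210.44160090916915 (420, 560, 3) [ 0.24541183 -0.92446594  1.27895966]
top 47.72220563672381 288.38154214365636 206.88652824219352 (420, 560, 3) [ 0.39547166 -0.05345186  1.362799  ]
wrist 65.09451868754721 278.39703548214214 213.2741036875011 (420, 560, 3) [0.07214102 0.62473297 0.37177677]
{'t': 0.15, 'q': array([ 1.15848310e+00,  5.28283316e-01,  1.43357170e+00, -1.58414639e-05,
        1.18142196e+00, -1.78498210e-01]), 'qd': array([ 0.00040805, -0.00133073, -0.00360898, -0.00014697, -0.00074612,
       -0.0014874 ]), 'tau': array([ 6.98786771e-04, -4.42743301e+01, -1.78277117e+01, -2.04525286e-04,
        5.63983471e-03, -3.18318257e-05]), 'tcp_pos': array([0.14456278, 0.6075005 , 0.23055111]), 'tool_rot': array([-0.43855269,  0.55542922,  0.43798305,  0.55438324]), 'force': array([ 0.1724032 ,  0.91594021, -0.00366763]), 'ft_torque': array([ 0.00652872, -0.06224545, -0.00405158]), 'finger_gap': 1.0007066458197373}
```

View pics/scene0.png

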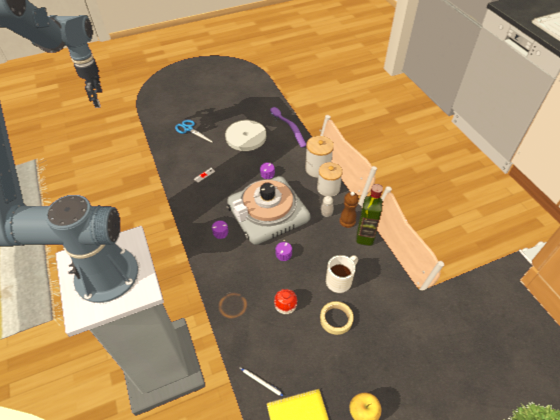

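View pics/top0.png

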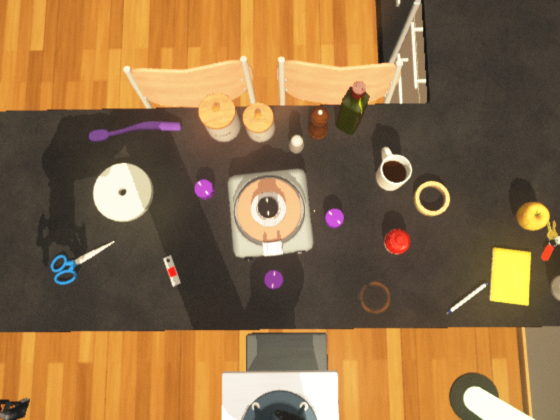

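View pics/wrist0.png

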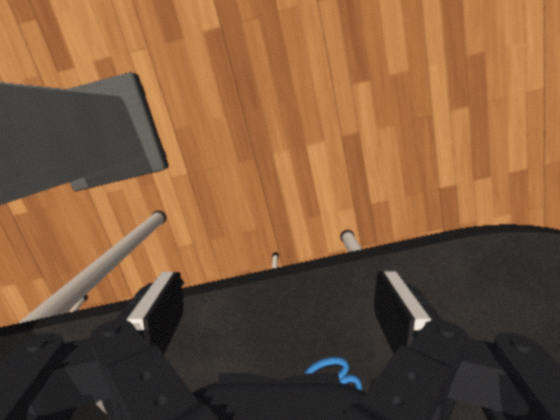

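```bash
python3 - <<'E'
from h import *
s=dict(np.load('top0.npz'));im=s['image'][:,:,::-1]
a=cv2.resize(im[155:300,215:325],None,fx=5,fy=5,interpolation=cv2.INTER_CUBIC)[:600];cv2.imwrite('pics/c1.png',cv2.resize(im[160:270,215:325],None,fx=5,fy=5,interpolation=cv2.INTER_CUBIC))
cv2.imwrite('pics/c2.png',cv2.resize(im[240:300,140:210],None,fx=8,fy=8,interpolation=cv2.INTER_CUBIC))
P=cloud(s)
print(P[207,268],P[215,268],P[247,272],P[271,172],P[300,150])
# key mask: height>3mm local
D=P[...,2]; sub=D[245:300,140:205]; print(np.round(sub[::4,::4]*1000).astype(int))
hsv=cv2.cvtColor(im,cv2.COLOR_BGR2HSV)
reg=np.zeros((420,560),np.uint8);reg[245:300,150:195]=1
m=((hsv[...,2]>90)&(reg>0)).astype(np.uint8)
n,l,st,c=cv2.connectedComponentsWithStats(m);i=1+np.argmax(st[1:,4]);print(st[i],c[i])
cn=cv2.findContours((l==i).astype(np.uint8),cv2.RETR_EXTERNAL,cv2.CHAIN_APPROX_NONE)[0][0]
r=cv2.minAreaRect(cn);print(r);b=cv2.boxPoints(r);print([ray(s,*p,0.006)[:2].round(4) for p in b],ray(s,*r[0],0.006))
# stone
for z0,z1 in((.090,.1),(.11,.119),(.14,.16)):
    m=(D>z0)&(D<z1);m[:150]=0;m[270:]=0;m[:,:220]=0;m[:,320:]=0
    q=P[m];print(z0,len(q),q.min(0),q.max(0),(q.min(0)+q.max(0))/2)
E
```

```text
[0.5868016  0.02097739 0.14897969] [0.56612486 0.02119103 0.1472243 ] [0.4863743  0.01364998 0.10426639] [0.42899394 0.30466    0.00441338] [3.48331324e-01 3.66317299e-01 1.05671174e-04]
[[  -1    2   -2    0    5    1   -4   -1    4    2    3   -4    7   -4
    -2    3    4]
 [   7    6    2    7   -1    3   -3    1    0    0   -2    5   -4   -3
     2   -3    2]
 [  -1   -2    3    1   -4    0    0   -1    1    1   -3    3   -1    2
    -3   -2   -3]
 [  -2    2   -1    0    5   -3    4    7   -1    3    3   -1    3   -1
     3    0   -3]
 [  -2   -1    1   -1    1    3    8    6    5    2    4    2   -2   -4
    -1   -1    2]
 [   3    0    3    2   -2    5    3    5    9    0    2    6   -2    8
     4   -2   -1]
 [   0    4   -1    5    3   -1    6   12    9    2    1    3    0    2
    -1    2   -3]
 [   2    4   -2   -2    3    0    3    2    5   13    1    0    4    3
     3    2    0]
 [   2    2    1    2 1363    0    4    0    4    7   -4   -3   -1    1
     5    3    4]
 [   3    0    4    1    0    3    2    5    8    0   -3   -1    5    3
     3    4    0]
 [  -2   -3  
[... 287 characters left out ...]
7   -2    2    3    6    3    1   -3    1
     0   -1   -1]]
[162 255  19  33 307] [171.17263844 270.72638436]
((171.2737579345703, 270.86651611328125), (31.548351287841797, 10.02282428741455), 70.34617614746094)
[array([0.4671, 0.3361]), array([0.4763, 0.3093]), array([0.392 , 0.2768]), array([0.3829, 0.3034])] [0.42935688 0.30632959 0.006     ]
0.09 2027 [ 0.4661094  -0.06237022  0.09000464] [0.67615575 0.10885051 0.09999643] [0.57113257 0.02324015 0.09500053]
0.11 403 [ 0.46741826 -0.02231775  0.11000692] [0.63580073 0.06862541 0.11896842] [0.5516095  0.02315383 0.11448767]
0.14 321 [ 0.56356626 -0.0024366   0.14125474] [0.61597952 0.05005669 0.15837562] [0.58977289 0.02381005 0.14981518]
```

View pics/c1.png

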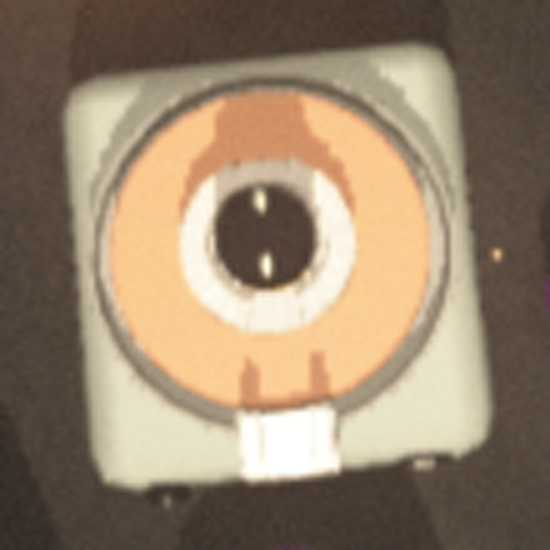

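View pics/c2.png

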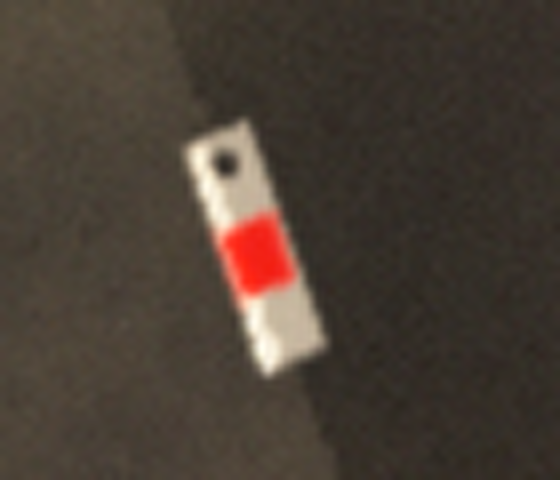

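```bash
cat >> h.py <<'E'
from scipy.spatial.transform import Rotation as Rt
def plan(pos,yaw):
    """yaw deg = direction of jaw axis (tool z), mod 180; tool x down"""
    s=manip.sense();R=Rt.from_quat(s['tool_rot']).as_matrix();p=s['tcp_pos']
    out=[]
    for k in(0,180):
        a=np.radians(yaw+k);z=np.array([np.cos(a),np.sin(a),0]);x=np.array([0,0,-1.]);y=np.cross(z,x)
        T=np.stack([x,y,z],1);rv=Rt.from_matrix(R.T@T).as_rotvec(degrees=True);out.append((np.linalg.norm(rv),rv,T))
    out.sort(key=lambda o:o[0]);_,rv,T=out[0]
    d=np.array(pos)-p
    print('t',round(s['t'],2),'p',p.round(4),'jawyaw',np.degrees(np.arctan2(R[1,2],R[0,2])).round(2),'q',s['q'].round(2),'F',s['force'].round(1),'T',s['ft_torque'].round(3),'gap',round(s['finger_gap']*85.4,1))
    print(' shift now-axes',(R.T@d*1000).round(1),' rot',rv.round(2),' other rot',out[1][1].round(1),' shift after-rot axes',(T.T@d*1000).round(1))
E
python3 - <<'E'
from h import *
plan([.4294-.0,.3063,.2],21+90)
E
```

```text
t 0.15 p [0.1446 0.6075 0.2306] jawyaw 76.6 q [ 1.16  0.53  1.43 -0.    1.18 -0.18] F [ 0.2  0.9 -0. ] T [ 0.007 -0.062 -0.004] gap 85.5
 shift now-axes [  30.8 -346.9 -227. ]  rot [-34.4   -0.09  -0.04]  other rot [ 1.456e+02 -1.000e-01  1.000e-01]  shift after-rot axes [  30.6 -158.  -383.3]
```

Call:
{"op": "move_arm", "data": {"deltas": [85,3,-35,-23,0,0,0,85,3,-35,-23,0,0,0,85,3,-35,-23,0,0,0,85,3,-35,-23,0,0,0,85,3,-35,-23,0,0,0,85,3,-35,-23,0,0,0,85,3,-35,-23,0,0,0,85,3,-35,-23,0,0,0,85,3,-35,-23,0,0,0,85,3,-32,-20,0,0,0]}}

```text
t: 1.15
tcp_pos: [0.4307, 0.3051, 0.2011]
tool_rot: [-0.438, 0.555, 0.438, 0.555]
force: [1.2, 0.5, 0.2]
finger_gap: 0.997
```

Call:
{"op": "move_arm", "data": {"deltas": [85,0,0,0,-8.5,0,0,85,0,0,0,-8.5,0,0,85,0,0,0,-8.5,0,0,85,0,0,0,-8.5,0,0,85,0,0,0,0,0,0,85,0,0,0,0,0,0]}}

```text
t: 1.75
tcp_pos: [0.4296, 0.3067, 0.2012]
tool_rot: [-0.581, 0.404, 0.581, 0.403]
force: [-0.5, -0.4, -0.8]
finger_gap: 0.994
```

```bash
python3 - <<'E'
from h import *
plan([.4294-.0,.3063,.2],21+90)
s=snap('wrist','w1')
E
```

```text
t 1.75 p [0.4296 0.3067 0.2012] jawyaw 110.43 q [ 0.41  0.44  1.71 -0.    1.   -1.52] F [-0.5 -0.4 -0.8] T [-0.038 -0.031  0.006] gap 84.9
 shift now-axes [ 1.2  0.3 -0.3]  rot [-0.57 -0.   -0.02]  other rot [179.4  -0.    0. ]  shift after-rot axes [ 1.2  0.3 -0.3]
```

View pics/w1.png

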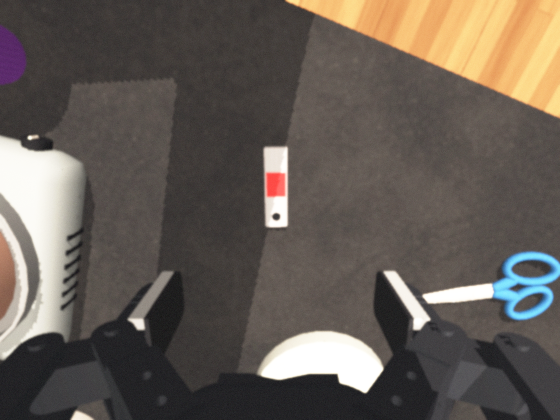

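```bash
cat >> h.py <<'E'
def keyrect(s,z,box,vmin=100,draw=None):
    im=s['image'][:,:,::-1];hsv=cv2.cvtColor(np.ascontiguousarray(im),cv2.COLOR_BGR2HSV)
    u0,v0,u1,v1=box;m=np.zeros(im.shape[:2],np.uint8);m[v0:v1,u0:u1]=(hsv[v0:v1,u0:u1,2]>vmin)
    n,l,st,c=cv2.connectedComponentsWithStats(m);i=1+np.argmax(st[1:,4])
    cn=cv2.findContours((l==i).astype(np.uint8),cv2.RETR_EXTERNAL,cv2.CHAIN_APPROX_NONE)[0][0]
    W=np.array([ray(s,p[0][0],p[0][1],z)[:2] for p in cn])
    r=cv2.minAreaRect((W*1000).astype(np.float32));b=cv2.boxPoints(r);e=[b[1]-b[0],b[2]-b[1]];e=max(e,key=np.linalg.norm)
    print('px',cv2.minAreaRect(cn),'world mm',np.round(r[0],1),np.round(r[1],1),'yaw',np.degrees(np.arctan2(e[1],e[0]))%180)
    return r
E
python3 - <<'E'
from h import *
s=dict(np.load('w1.npz'))
for vm in(90,130,160): keyrect(s,.006,(245,130,310,245),vm)
E
```

```text
px ((286.0, 187.0), (114.0, 46.0), 90.0) world mm [430.7 314.8] [122.5  48.7] yaw 21.976027
px ((275.5, 186.5), (81.0, 25.0), 90.0) world mm [432.  304.2] [86.5 25.4] yaw 20.899977
px ((275.5, 187.0), (80.0, 23.0), 90.0) world mm [432.5 304.1] [85.6 23.9] yaw 20.848711
```

```bash
python3 - <<'E'
from h import *
plan([.432,.3045,.0025],110.85)
E
```

```text
t 1.8 p [0.4296 0.3068 0.2012] jawyaw 110.46 q [ 0.41  0.44  1.71 -0.    1.   -1.52] F [ 1.8 -0.1  0.8] T [-0.064 -0.026  0.018] gap 84.9
 shift now-axes [198.7  -1.5  -3. ]  rot [-0.39 -0.   -0.02]  other rot [179.6  -0.    0. ]  shift after-rot axes [198.7  -1.4  -3. ]
```

Call:
{"op": "move_arm", "data": {"deltas": [50,20,-1.5,-3,-0.4,0,0,50,40,0,0,0,0,0,50,40,0,0,0,0,0,50,40,0,0,0,0,0,50,30,0,0,0,0,0,50,15,0,0,0,0,0,50,8,0,0,0,0,0,50,4,0,0,0,0,0,50,0,0,0,0,0,0]}}

```text
t: 2.7
tcp_pos: [0.4325, 0.3046, 0.0045]
tool_rot: [0.583, -0.401, -0.583, -0.401]
force: [0.3, 0.3, 0.5]
finger_gap: 0.585
```

```bash
python3 - <<'E'
from h import *
plan([.432,.3045,.0025],110.85)
s=snap('wrist','w2')
E
```

```text
t 2.7 p [0.4325 0.3046 0.0045] jawyaw 110.97 q [ 0.4   0.77  1.82  0.    0.55 -1.53] F [0.3 0.3 0.5] T [-0.048  0.035  0.004] gap 50.0
 shift now-axes [2.  0.5 0. ]  rot [0.12 0.   0.03]  other rot [-179.9   -0.     0. ]  shift after-rot axes [2.  0.5 0. ]
```

View pics/w2.png

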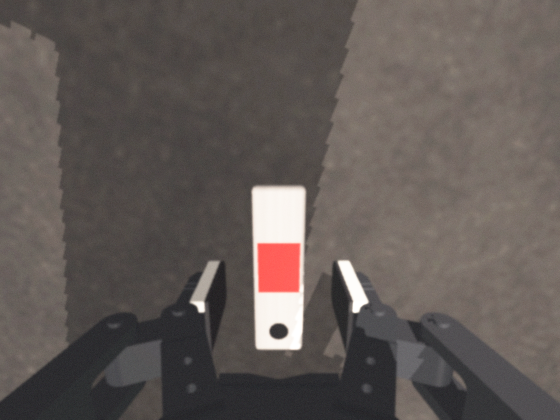

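Call:
{"op": "move_arm", "data": {"deltas": [50,2,0,0,0,0,0,20,0,0,0,0,0,0,20,0,0,0,0,0,0,20,0,0,0,0,0,0,20,0,0,0,0,0,0,20,0,0,0,0,0,0,20,0,0,0,0,0,0], "force": 50}}

```text
t: 3.45
tcp_pos: [0.4325, 0.3047, 0.0032]
tool_rot: [0.583, -0.4, -0.583, -0.401]
force: [0.3, -0.9, 5.4]
finger_gap: 0.249
```

```bash
python3 - <<'E'
from h import *
plan([.432,.3045,.3],95)
s=snap('wrist','w3')
E
```

```text
t 3.45 p [0.4325 0.3047 0.0032] jawyaw 111.0 q [ 0.4   0.78  1.82  0.    0.54 -1.54] F [ 0.3 -0.9  5.4] T [-0.011  0.166 -0.046] gap 21.2
 shift now-axes [-2.968e+02  2.000e-01  1.000e-01]  rot [1.6e+01 1.0e-02 7.0e-02]  other rot [-1.64e+02 -1.00e-01  0.00e+00]  shift after-rot axes [-2.968e+02  5.000e-01 -1.000e-01]
```

View pics/w3.png

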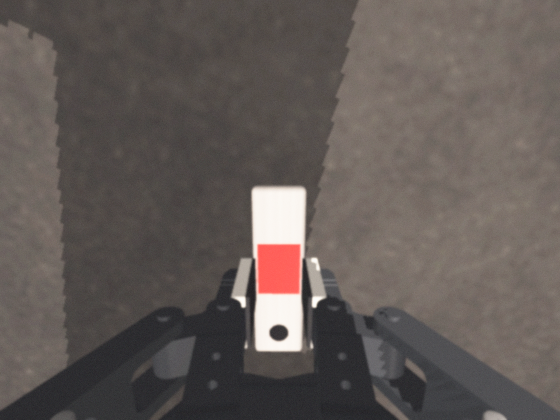

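Call:
{"op": "move_arm", "data": {"deltas": [20,-10,0,0,0,0,0,20,-40,0,0,0,0,0,20,-45,0,0,0,0,0,20,-45,0,0,0,0,0,20,-45,0,0,0,0,0,20,-45,0,0,8,0,0,20,-40,0,0,8,0,0,20,-20,0,0,0,0,0,20,0,0,0,0,0,0]}}

```text
t: 4.4
tcp_pos: [0.4336, 0.3052, 0.2962]
tool_rot: [0.523, -0.475, -0.52, -0.48]
force: [0.1, 0.9, -0.5]
finger_gap: 0.247
```

```bash
python3 - <<'E'
from h import *
plan([.64,.02,.28],95)
E
```

```text
t 4.4 p [0.4336 0.3052 0.2962] jawyaw 95.02 q [ 0.4   0.32  1.59  0.    1.22 -1.26] F [ 0.1  0.9 -0.5] T [0.033 0.03  0.023] gap 21.1
 shift now-axes [  16.8 -180.5 -302.2]  rot [0.02 0.15 0.45]  other rot [-180.    -0.7    0.2]  shift after-rot axes [  16.2 -180.7 -302.1]
```

Call:
{"op": "move_arm", "data": {"deltas": [20,1,-20,-33,0,0,0,20,2,-20,-34,0,0,0,20,2,-20,-34,0,0,0,20,2,-20,-34,0,0,0,20,2,-20,-34,0,0,0,20,2,-20,-34,0,0,0,20,2,-20,-34,0,0,0,20,2,-20,-34,0,0,0,20,1,-20,-31,0,0,0,20,0,0,0,0,0,0.5]}}

```text
t: 5.4
tcp_pos: [0.6393, 0.0149, 0.2734]
tool_rot: [-0.518, 0.482, 0.523, 0.476]
force: [0.0, 0.1, -1.1]
finger_gap: 0.25
```

Call:
{"op": "move_arm", "data": {"deltas": [20,0,0,0,0,0,0,20,0,0,0,0,0,0]}}

```text
t: 5.6
tcp_pos: [0.6364, 0.0202, 0.2748]
tool_rot: [-0.518, 0.48, 0.525, 0.475]
force: [1.0, 0.2, -0.6]
finger_gap: 0.251
```

```bash
python3 - <<'E'
from h import *
plan([.64,.02,.28],95)
s=snap('wrist','w4')
E
```

```text
t 5.6 p [0.6364 0.0202 0.2748] jawyaw 95.04 q [-0.14  0.51  1.34 -0.    1.31 -1.8 ] F [ 1.   0.2 -0.6] T [ 0.059 -0.016  0.006] gap 21.4
 shift now-axes [-5.3 -3.5 -0.5]  rot [ 0.04  0.07 -0.7 ]  other rot [-1.8e+02  1.1e+00  1.0e-01]  shift after-rot axes [-5.2 -3.6 -0.5]
```

View pics/w4.png

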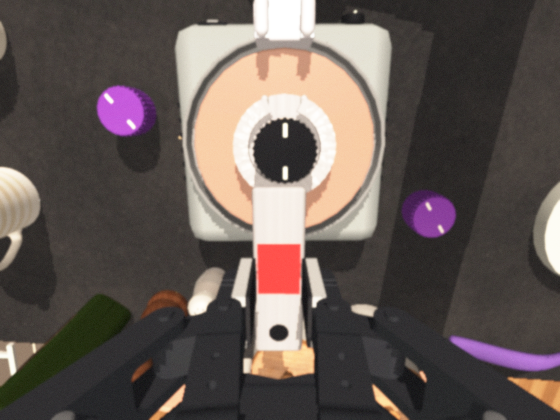

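```bash
python3 - <<'E'
from h import *
s=dict(np.load('w4.npz'));im=np.ascontiguousarray(s['image'][:,:,::-1]);hsv=cv2.cvtColor(im,cv2.COLOR_BGR2HSV)
cv2.imwrite('pics/c4.png',cv2.resize(im[0:240,170:400],None,fx=2.5,fy=2.5,interpolation=cv2.INTER_CUBIC))
# nut marks
g=im.min(2);m=np.zeros((420,560),np.uint8);m[118:185,258:312]=g[118:185,258:312]>130
n,l,st,c=cv2.connectedComponentsWithStats(m)
for i in range(1,n):
    if st[i,4]>8: print('blob',st[i],c[i].round(1),ray(s,*c[i],.150).round(4))
# nut dark
m=np.zeros((420,560),np.uint8);m[100:200,240:330]=(hsv[100:200,240:330,2]<50)
n,l,st,c=cv2.connectedComponentsWithStats(m);i=1+np.argmax(st[1:,4]);
cn=cv2.findContours((l==i).astype(np.uint8),cv2.RETR_EXTERNAL,cv2.CHAIN_APPROX_NONE)[0][0];print('nut',cv2.minEnclosingCircle(cn),ray(s,*cv2.minEnclosingCircle(cn)[0],.150))
# stone: hue orange
m=((hsv[...,0]>3)&(hsv[...,0]<20)&(hsv[...,1]>60)&(hsv[...,2]>60)).astype(np.uint8);m[:35]=0;m[240:]=0;m[:,:180]=0;m[:,395:]=0
m=cv2.morphologyEx(m,cv2.MORPH_OPEN,np.ones((3,3)))
cn=max(cv2.findContours(m,cv2.RETR_EXTERNAL,cv2.CHAIN_APPROX_NONE)[0],key=cv2.contourArea)
W=np.array([ray(s,*p[0],.096)[:2] for p in cn])
c0=W.mean(0);r=.087
for it in range(8):
    d=np.linalg.norm(W-c0,axis=1); k=abs(d-np.median(d[d>.075]))<.003 if it<3 else abs(d-r)<.002
    A=np.c_[2*W[k],np.ones(k.sum())];x=np.linalg.lstsq(A,(W[k]**2).sum(1),rcond=None)[0];c0=x[:2];r=np.sqrt(x[2]+c0@c0)
print('stone',c0,r,k.sum())
E
```

```text
blob [258 118  25  15 129] [264.5 121.8] [0.569  0.0032 0.15  ]
blob [286 118  26  14 113] [304.4 121.3] [0.5658 0.0342 0.15  ]
blob [282 123   6  15  84] [284.6 130. ] [0.5738 0.0194 0.15  ]
blob [282 166   6  14  74] [284.7 172.6] [0.6074 0.0227 0.15  ]
blob [258 170  54  15 268] [285.2 180.7] [0.614  0.0237 0.15  ]
nut ((285.0, 150.5648193359375), 31.266054153442383) [0.58968147 0.02125061 0.15      ]
stone [0.59069624 0.02118108] 0.08581461663037529 465
```

View pics/c4.png

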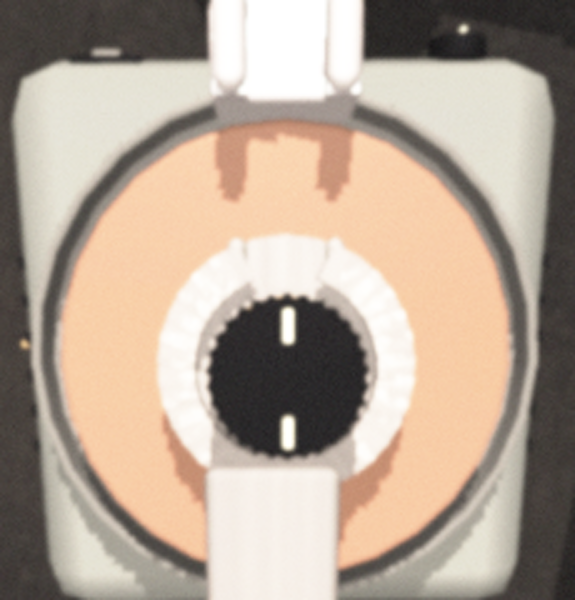

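```bash
python3 - <<'E'
from h import *
s=dict(np.load('w4.npz'));c=np.array([.590,.0212])
for px in((284.6,30),(284.6,20),(285,36)):
    p=ray(s,*px,.124);d=c-p[:2];print('pocket',p.round(4),np.degrees(np.arctan2(d[1],d[0])),np.linalg.norm(d))
# notch lips of flange at z=.115: crop (237,243),(334,243)
a=ray(s,170+237/2.5,243/2.5,.115);b=ray(s,170+334/2.5,243/2.5,.115);m=(a+b)/2;d=c-m[:2];print('notch',a,b,np.degrees(np.arctan2(d[1],d[0])),np.linalg.norm(a-b),np.linalg.norm(d))
im=np.ascontiguousarray(s['image'][:,:,::-1]);cv2.imwrite('pics/c5.png',cv2.resize(im[180:360,200:360],None,fx=3.3,fy=3.3,interpolation=cv2.INTER_CUBIC))
cv2.imwrite('pics/c6.png',cv2.resize(im[0:70,230:340],None,fx=7,fy=7,interpolation=cv2.INTER_CUBIC))
E
```

```text
pocket [0.4977 0.0129 0.124 ] 5.158003699430591 0.09264084916942553
pocket [0.4907 0.0122 0.124 ] 5.169847168703251 0.0997267157727038
pocket [0.502  0.0136 0.124 ] 4.94203848568786 0.08833666029691022
notch [0.54913653 0.00060494 0.115     ] [0.54619163 0.03410591 0.115     ] 5.188864648089867 0.03363015465946968 0.042510130987007434
```

View pics/c5.png

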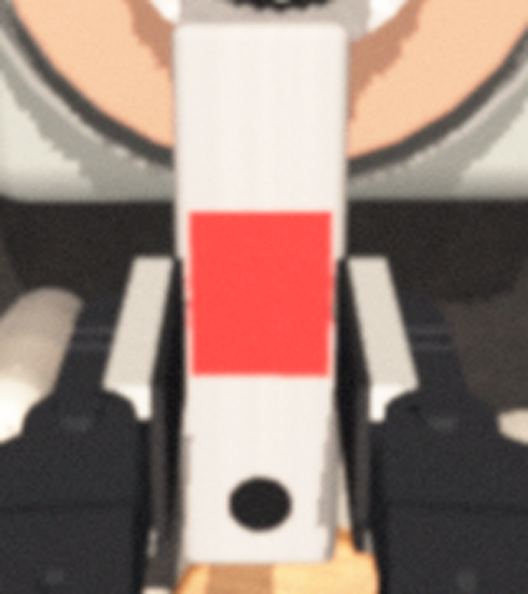

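View pics/c6.png

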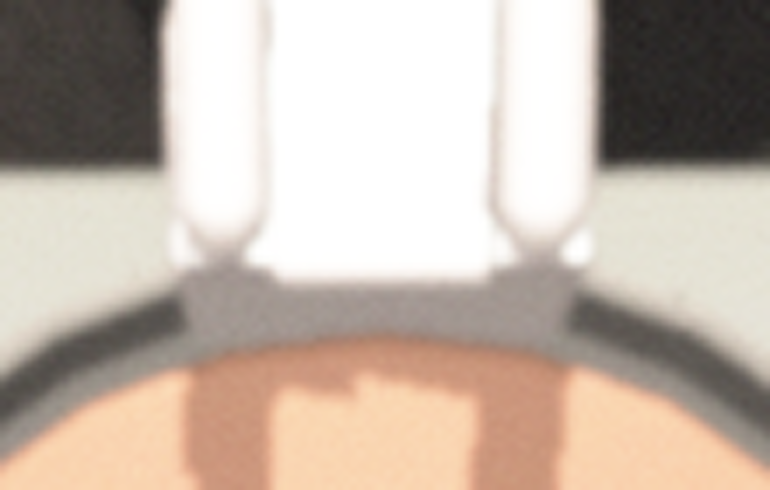

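```bash
python3 - <<'E'
from h import *
s=dict(np.load('w3.npz'))
# corners on top face: px from c5-equivalent
for s,z in((dict(np.load('w3.npz')),.006),(dict(np.load('w4.npz')),None)):
    R=np.array(s['R']);print('optical axis',R[2])
    if z is None: z=.2748+.0028
    tl,tr,bl,br=[ray(s,200+u/3.3,180+v/3.3,z) for u,v in((175,25),(346,25),(184,560),(333,560))]
    t=(tl+tr)/2;b=(bl+br)/2;d=t-b;print('len',np.linalg.norm(d),np.linalg.norm(tl-tr),np.linalg.norm(bl-br),'centre',(t+b)/2,'yaw',np.degrees(np.arctan2(d[1],d[0]))%180)
E
```

```text
optical axis [ 0.27614464  0.10611859 -0.95523975]
len 0.083714516265702 0.02227762447705448 0.022809888123416434 centre [0.43108367 0.30363531 0.006     ] yaw 20.799008250826915
optical axis [ 0.28172327  0.02621729 -0.95913745]
len 0.08314419294624889 0.022371706194308248 0.02272150261545751 centre [0.63471179 0.01980263 0.2776    ] yaw 4.83565133953698
```

```bash
python3 - <<'E'
from h import *
plan([.5155,.0148,.16],95.4)
E
```

```text
t 5.65 p [0.6365 0.0205 0.2753] jawyaw 95.07 q [-0.14  0.51  1.34 -0.    1.31 -1.8 ] F [-0.6 -0.4 -1.5] T [ 0.004 -0.077  0.008] gap 21.5
 shift now-axes [116.6 119.7   4.9]  rot [-0.33  0.06 -0.65]  other rot [ 1.797e+02 -1.000e+00 -1.000e-01]  shift after-rot axes [115.3 121.    5.7]
```

Call:
{"op": "move_arm", "data": {"deltas": [20,0,0,0,-0.3,0,-0.65,20,0,20,1,0,0,0,20,0,35,1.5,0,0,0,20,0,35,1.5,0,0,0,20,20,31,1.7,0,0,0,20,35,0,0,0,0,0,20,35,0,0,0,0,0,20,25,0,0,0,0,0,20,0,0,0,0,0,0,20,0,0,0,0,0,0]}}

```text
t: 6.65
tcp_pos: [0.5172, 0.0144, 0.1615]
tool_rot: [0.524, -0.475, -0.522, -0.477]
force: [1.4, 0.3, -0.4]
finger_gap: 0.257
```

```bash
python3 - <<'E'
from h import *
plan([.5155,.0148,.112],95.4)
s=snap('wrist','w5')
im=np.ascontiguousarray(s['image'][:,:,::-1]);cv2.imwrite('pics/c7.png',cv2.resize(im[100:400,160:400],None,fx=2,fy=2,interpolation=cv2.INTER_CUBIC))
E
```

```text
t 6.65 p [0.5172 0.0144 0.1615] jawyaw 95.36 q [-0.19  0.48  1.77  0.    0.88 -1.85] F [ 1.4  0.3 -0.4] T [-0.029 -0.019 -0.024] gap 22.0
 shift now-axes [49.5  1.8  0.6]  rot [-0.04 -0.    0.17]  other rot [180.    0.3   0. ]  shift after-rot axes [49.5  1.6  0.6]
```

View pics/c7.png

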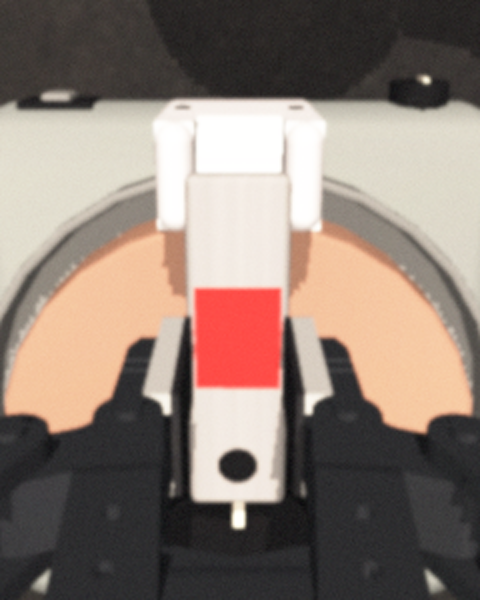

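Call:
{"op": "move_arm", "data": {"deltas": [20,10,1.6,0.6,0,0,0.15,20,15,0,0,0,0,0,20,5,0,0,0,0,0,20,3,0,0,0,0,0,20,2,0,0,0,0,0,20,0,0,0,0,0,0]}}

```text
t: 7.3
tcp_pos: [0.5157, 0.0143, 0.1262]
tool_rot: [0.523, -0.476, -0.522, -0.476]
force: [0.2, -0.3, -1.2]
finger_gap: 0.252
```

```bash
python3 - <<'E'
from h import *
plan([.5155,.0148,.1092],95.4)
s=snap('wrist','w6')
im=np.ascontiguousarray(s['image'][:,:,::-1]);cv2.imwrite('pics/c8.png',cv2.resize(im[100:400,160:400],None,fx=2,fy=2,interpolation=cv2.INTER_CUBIC))
E
```

```text
t 7.3 p [0.5157 0.0143 0.1262] jawyaw 95.31 q [-0.19  0.54  1.8  -0.    0.8  -1.85] F [ 0.2 -0.3 -1.2] T [ 0.022 -0.013  0.011] gap 21.5
 shift now-axes [17.   0.2  0.6]  rot [-0.09 -0.01  0.03]  other rot [179.9   0.    0. ]  shift after-rot axes [17.   0.2  0.5]
```

View pics/c8.png

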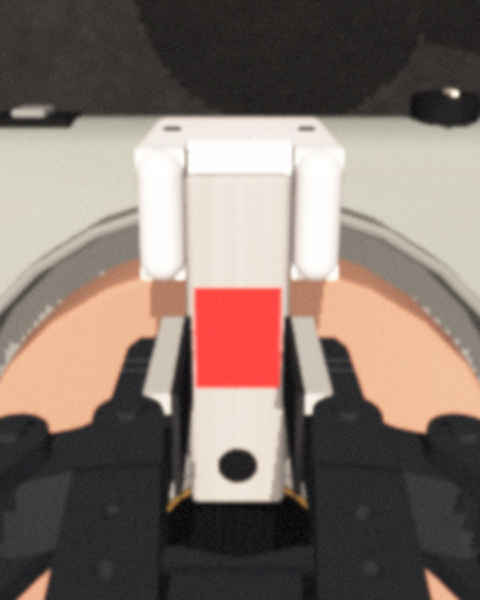

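Call:
{"op": "move_arm", "data": {"deltas": [20,3,0,0.4,0,0,0,20,3,0,0,0,0,0,20,3,0,0,0,0,0,20,2,0,0,0,0,0,20,2,0,0,0,0,0,20,0,0,0,0,0,0]}}

```text
t: 7.95
tcp_pos: [0.5152, 0.0147, 0.1126]
tool_rot: [-0.522, 0.476, 0.523, 0.476]
force: [-0.1, -0.3, -0.6]
finger_gap: 0.253
```

```bash
python3 - <<'E'
from h import *
plan([.5155,.0148,.1092],95.4)
E
```

```text
t 7.95 p [0.5152 0.0147 0.1126] jawyaw 95.3 q [-0.19  0.56  1.81  0.    0.77 -1.85] F [-0.1 -0.3 -0.6] T [-0.045  0.014 -0.016] gap 21.6
 shift now-axes [ 3.4 -0.3  0. ]  rot [-0.1   0.01 -0.04]  other rot [ 1.799e+02 -1.000e-01 -0.000e+00]  shift after-rot axes [ 3.4 -0.3  0. ]
```

Call:
{"op": "move_arm", "data": {"deltas": [20,1.5,0,0,0,0,0,20,1.5,0,0,0,0,0,20,1,0,0,0,0,0,20,0,0,0,0,0,0]}}

```text
t: 8.35
tcp_pos: [0.5155, 0.0147, 0.1092]
tool_rot: [0.523, -0.476, -0.523, -0.476]
force: [-0.5, -0.1, 1.4]
finger_gap: 0.256
```

```bash
python3 - <<'E'
from h import *
plan([.5155,.0148,.1092],95.4)
s=snap('wrist','w7')
im=np.ascontiguousarray(s['image'][:,:,::-1]);cv2.imwrite('pics/c9.png',cv2.resize(im[100:400,160:400],None,fx=2,fy=2,interpolation=cv2.INTER_CUBIC))
E
```

```text
t 8.35 p [0.5155 0.0147 0.1092] jawyaw 95.31 q [-0.19  0.57  1.81 -0.    0.76 -1.85] F [-0.5 -0.1  1.4] T [0.022 0.112 0.027] gap 21.8
 shift now-axes [-0.  -0.   0.1]  rot [-0.09 -0.    0.  ]  other rot [179.9   0.    0. ]  shift after-rot axes [-0.  -0.   0.1]
```

View pics/c9.png

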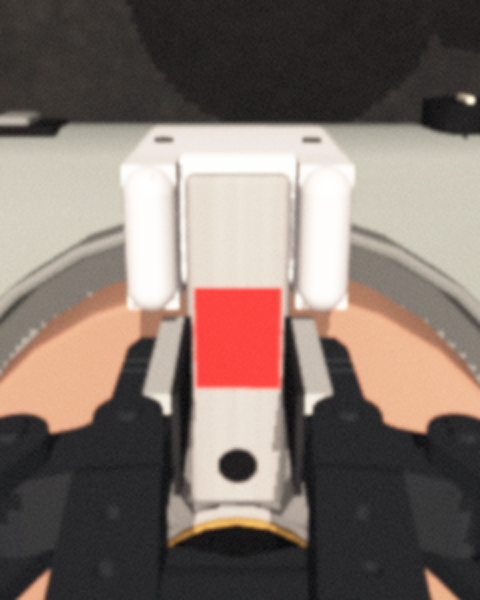

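Call:
{"op": "move_arm", "data": {"deltas": [20,1,0,0,0,0,0,20,0.5,0,0,0,0,0,20,0,0,0,0,0,0]}}

```text
t: 8.7
tcp_pos: [0.5155, 0.0147, 0.1091]
tool_rot: [0.523, -0.476, -0.522, -0.476]
force: [-2.9, -0.4, 12.8]
finger_gap: 0.252
```

```bash
python3 - <<'E'
from h import *
plan([.5155,.0148,.1092],95.4)
E
```

```text
t 8.7 p [0.5155 0.0147 0.1091] jawyaw 95.32 q [-0.19  0.57  1.81 -0.    0.76 -1.85] F [-2.9 -0.4 12.8] T [ 0.017  0.512 -0.002] gap 21.5
 shift now-axes [-0.1  0.   0.1]  rot [-0.08 -0.02  0.04]  other rot [1.799e+02 1.000e-01 0.000e+00]  shift after-rot axes [-0.1  0.   0.1]
```

Call:
{"op": "move_arm", "data": {"deltas": [26,-1,0,0,0,0,0,30,0,0,0,0,0,0,40,0,0,0,0,0,0,50,0,0,0,0,0,0,50,0,0,0,0,0,0,50,-10,0,0,0,0,0,50,-25,0,0,0,0,0,60,-30,0,0,0,0,0,85,-30,0,0,0,0,0,85,0,0,0,0,0,0]}}

```text
t: 9.7
tcp_pos: [0.5184, 0.0143, 0.208]
tool_rot: [0.526, -0.474, -0.52, -0.478]
force: [1.1, 0.9, 1.3]
finger_gap: 0.991
```

```bash
python3 - <<'E'
from h import *
plan([.59,.0212,.24],95.4)
s=snap('wrist','w8')
im=np.ascontiguousarray(s['image'][:,:,::-1]);cv2.imwrite('pics/c10.png',cv2.resize(im[60:360,130:430],None,fx=2,fy=2,interpolation=cv2.INTER_CUBIC))
E
```

```text
t 9.7 p [0.5184 0.0143 0.208 ] jawyaw 95.32 q [-0.19  0.41  1.73  0.    0.99 -1.85] F [1.1 0.9 1.3] T [-0.022 -0.059  0.008] gap 84.6
 shift now-axes [-31.4 -72.2   0.2]  rot [-0.08 -0.15  0.54]  other rot [179.9   0.8   0.2]  shift after-rot axes [-32.  -71.9   0.1]
```

View pics/c10.png

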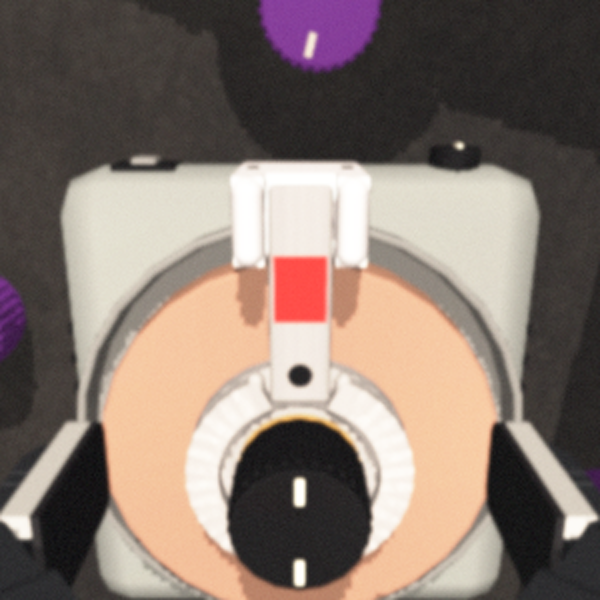

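Call:
{"op": "move_arm", "data": {"deltas": [85,-16,-36,0,0,0,0.5,85,-16,-36,0,0,0,0,85,0,0,0,8.5,0,0,85,0,0,0,8.5,0,0,85,0,0,0,8.5,0,0,85,0,0,0,8.5,0,0,85,0,0,0,8.5,0,0,85,0,0,0,8.5,0,0,85,0,0,0,8.5,0,0,85,0,0,0,0,0,0]}}

```text
t: 10.75
tcp_pos: [0.5864, 0.0215, 0.2339]
tool_rot: [-0.216, 0.677, 0.219, 0.669]
force: [-0.1, -0.5, -0.7]
finger_gap: 0.99
```

Call:
{"op": "move_arm", "data": {"deltas": [85,0,0,0,0,0,0,85,0,0,0,0,0,0]}}

```text
t: 10.95
tcp_pos: [0.587, 0.0214, 0.2347]
tool_rot: [-0.217, 0.676, 0.219, 0.669]
force: [-0.6, 0.3, -0.0]
finger_gap: 0.998
```

```bash
python3 - <<'E'
from h import *
plan([.5905,.0216,.24],35)
s=snap('wrist','w9')
im=np.ascontiguousarray(s['image'][:,:,::-1]);hsv=cv2.cvtColor(im,cv2.COLOR_BGR2HSV)
E
```

```text
t 10.95 p [0.587  0.0214 0.2347] jawyaw 35.92 q [-0.15  0.48  1.52 -0.    1.16 -0.78] F [-0.6  0.3 -0. ] T [ 0.005  0.011 -0.007] gap 85.2
 shift now-axes [-5.3 -1.8  2.9]  rot [ 0.92 -0.47 -0.29]  other rot [-179.1    0.5   -0.7]  shift after-rot axes [-5.3 -1.8  3. ]
```

View pics/w9.png

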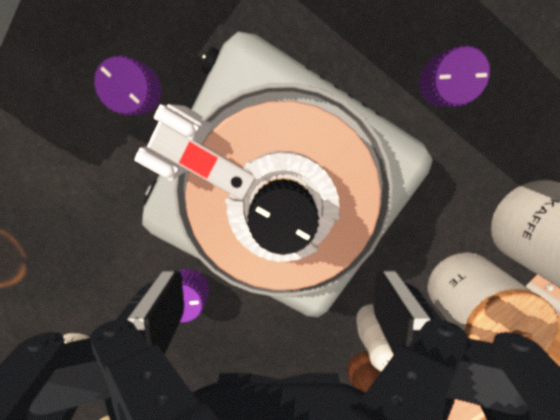

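```bash
cat > m.py <<'E'
from h import *
def meas(s,nb):
    im=np.ascontiguousarray(s['image'][:,:,::-1]);hsv=cv2.cvtColor(im,cv2.COLOR_BGR2HSV)
    m=((hsv[...,2]<55)).astype(np.uint8);u0,v0,u1,v1=nb
    k=np.zeros_like(m);k[v0:v1,u0:u1]=m[v0:v1,u0:u1];k=cv2.morphologyEx(k,cv2.MORPH_CLOSE,np.ones((9,9)))
    n,l,st,c=cv2.connectedComponentsWithStats(k);i=1+np.argmax(st[1:,4])
    mk=((l==i)&(im.min(2)>110)).astype(np.uint8)
    n,l2,st2,c2=cv2.connectedComponentsWithStats(mk);o=[j for j in range(1,n) if st2[j,4]>15]
    w=[ray(s,*c2[j],.150) for j in o];print('marks',c2[o].round(1),np.array(w).round(4))
    if len(w)==2:
        d=w[1]-w[0];print('mid',(w[0]+w[1])[:2]/2,np.degrees(np.arctan2(d[1],d[0]))%180)
    m=((hsv[...,0]>3)&(hsv[...,0]<20)&(hsv[...,1]>60)&(hsv[...,2]>60)).astype(np.uint8);
    m=cv2.morphologyEx(m,cv2.MORPH_OPEN,np.ones((3,3)));n,l,st,c=cv2.connectedComponentsWithStats(m)
    cu,cv_=(u0+u1)//2,(v0+v1)//2
    j=max(range(1,n),key=lambda j:st[j,4]-1e3*np.hypot(*(c[j]-[cu,cv_]))*.05)
    cn=max(cv2.findContours((l==j).astype(np.uint8),cv2.RETR_EXTERNAL,cv2.CHAIN_APPROX_NONE)[0],key=cv2.contourArea)
    W=np.array([ray(s,*p[0],.096)[:2] for p in cn]);c0=np.array([.5903,.0214]);r=.0858
    for it in range(8):
        d=np.linalg.norm(W-c0,axis=1);k=abs(d-r)<.0035 if it<4 else abs(d-r)<.002
        A=np.c_[2*W[k],np.ones(k.sum())];x=np.linalg.lstsq(A,(W[k]**2).sum(1),rcond=None)[0];c0=x[:2];r=np.sqrt(x[2]+c0@c0)
    print('stone',c0,r,k.sum())
    m=((hsv[...,1]>170)&((hsv[...,0]<6)|(hsv[...,0]>174))&(hsv[...,2]>120)).astype(np.uint8);n,l,st,c=cv2.connectedComponentsWithStats(m)
    j=1+np.argmax(st[1:,4]);p=ray(s,*c[j],.112);print('red',c[j],p)
E
python3 - <<'E'
from m import *
meas(dict(np.load('w9.npz')),(235,170,330,265))
meas(dict(np.load('w8.npz')),(225,260,330,360))
E
```

```text
marks [[262.4 211.7]
 [302.6 234.3]] [[0.5736 0.0197 0.15  ]
 [0.6073 0.0229 0.15  ]]
mid [0.5904584 0.021326 ] 5.380394683894595
stone [0.59038741 0.02141921] 0.08592395372368729 522
red [197.7741433  159.63551402] [0.51148546 0.0144119  0.112     ]
marks [[279.5 305.9]
 [279.5 346. ]] [[0.5732 0.0196 0.15  ]
 [0.6066 0.0227 0.15  ]]
mid [0.58992305 0.02114916] 5.340271511731109
stone [0.58886659 0.02103447] 0.085714195873166 413
red [279.61322082 204.42756681] [0.51096744 0.01388882 0.112     ]
```

```bash
python3 - <<'E'
from m import *
s=dict(np.load('w1.npz'));im=np.ascontiguousarray(s['image'][:,:,::-1]);hsv=cv2.cvtColor(im,cv2.COLOR_BGR2HSV)
def red(s,z):
    im=np.ascontiguousarray(s['image'][:,:,::-1]);hsv=cv2.cvtColor(im,cv2.COLOR_BGR2HSV)
    m=((hsv[...,1]>170)&((hsv[...,0]<6)|(hsv[...,0]>174))&(hsv[...,2]>120)).astype(np.uint8);n,l,st,c=cv2.connectedComponentsWithStats(m)
    j=1+np.argmax(st[1:,4]);return ray(s,*c[j],z)
p=red(s,.006);print(p,'key c .4323 .30415', 'along', (p[:2]-[.4323,.30415])@[np.cos(np.radians(20.85)),np.sin(np.radians(20.85))])
print(red(dict(np.load('w3.npz')),.006))
s=dict(np.load('w9.npz'));im=np.ascontiguousarray(s['image'][:,:,::-1]);cv2.imwrite('pics/c11.png',cv2.resize(im[95:215,130:270],None,fx=5,fy=5,interpolation=cv2.INTER_CUBIC))
E
```

```text
[0.42859881 0.29915724 0.006     ] key c .4323 .30415 along -0.005235853076513476
[0.42721459 0.29345387 0.006     ]
```

View pics/c11.png

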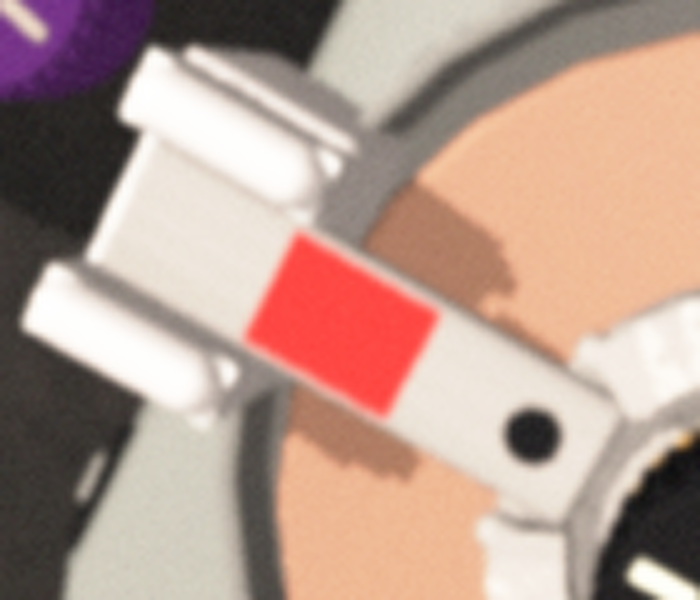

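```bash
python3 - <<'E'
from m import *
s=dict(np.load('w9.npz'));c=np.array([.5904,.0214])
a=ray(s,248,187.3,.112)[:2];b=ray(s,154.8,135.6,.112)[:2];print(a,b,np.linalg.norm(a-b),np.linalg.norm(c-a),np.linalg.norm(c-b),np.linalg.norm(c-(a+b)/2),np.degrees(np.arctan2(*(a-b)[::-1])))
E
```

```text
[0.55685807 0.01941287] [0.47415337 0.01055722] 0.08317745403411614 0.03360074524761286 0.11675120754311577 0.07516851107402593 6.111692695566852
```

Call:
{"op": "move_arm", "data": {"deltas": [85,0,-1.8,2.9,0.9,-0.5,-0.3,85,30,0,0,0,0,0,85,35,0,0,0,0,0,85,20,0,0,0,0,0,85,15,0,0,0,0,0,85,9,0,0,0,0,0,85,0,0,0,0,0,0,85,0,0,0,0,0,0]}}

```text
t: 11.8
tcp_pos: [0.5914, 0.0215, 0.1266]
tool_rot: [-0.212, 0.674, 0.212, 0.675]
force: [0.4, 0.1, 0.8]
finger_gap: 0.994
```

```bash
python3 - <<'E'
from h import *
plan([.5904,.0215,.123],35)
E
```

```text
t 11.8 p [0.5914 0.0215 0.1266] jawyaw 34.91 q [-0.15  0.62  1.61  0.    0.91 -0.76] F [0.4 0.1 0.8] T [0.03  0.059 0.011] gap 84.9
 shift now-axes [ 3.6  0.6 -0.9]  rot [-0.09  0.12  0.09]  other rot [ 1.799e+02  1.000e-01 -2.000e-01]  shift after-rot axes [ 3.6  0.6 -0.9]
```

Call:
{"op": "move_arm", "data": {"deltas": [85,3.5,0.6,-0.9,0,0,0,60,0,0,0,0,0,0,50,0,0,0,0,0,0,50,0,0,0,0,0,0,50,0,0,0,0,0,0,50,0,0,0,0,0,0,50,0,0,0,0,0,0], "force": 40}}

```text
t: 12.5
tcp_pos: [0.59, 0.0215, 0.1234]
tool_rot: [-0.212, 0.674, 0.212, 0.675]
force: [-1.3, 0.6, 5.9]
finger_gap: 0.597
```

```bash
python3 - <<'E'
from h import *
plan([.5904,.0215,.123],35)
E
```

```text
t 12.5 p [0.59   0.0215 0.1234] jawyaw 34.91 q [-0.15  0.62  1.62  0.    0.9  -0.76] F [-1.3  0.6  5.9] T [-0.067  0.255  0.002] gap 51.0
 shift now-axes [ 0.4 -0.2  0.3]  rot [-0.09  0.09  0.08]  other rot [ 1.799e+02  1.000e-01 -1.000e-01]  shift after-rot axes [ 0.4 -0.2  0.3]
```

Call:
{"op": "move_arm", "data": {"deltas": [50,-0.3,0,0,0,0,0,50,0,0,0,-2,0,0,50,0,0,0,-2,0,0,50,0,0,0,-2,0,0,50,0,0,0,-2,0,0,50,0,0,0,0,0,0]}}

```text
t: 13.1
tcp_pos: [0.59, 0.0215, 0.1234]
tool_rot: [-0.259, 0.657, 0.258, 0.659]
force: [-0.8, -0.5, 4.4]
finger_gap: 0.596
```

```bash
python3 - <<'E'
from h import *
plan([.5904,.0215,.123],35)
E
```

```text
t 13.1 p [0.59   0.0215 0.1234] jawyaw 42.9 q [-0.15  0.62  1.62  0.    0.9  -0.9 ] F [-0.8 -0.5  4.4] T [-0.059  0.253  0.006] gap 50.9
 shift now-axes [ 0.4 -0.3  0.3]  rot [7.9  0.09 0.08]  other rot [-1.721e+02 -1.000e-01  1.000e-01]  shift after-rot axes [ 0.4 -0.2  0.3]
```

Call:
{"op": "move_arm", "data": {"deltas": [50,0,0,0,-2,0,0,50,0,0,0,-2,0,0,50,0,0,0,-1,0,0,50,0,0,0,0,0,0]}}

```text
t: 13.5
tcp_pos: [0.5902, 0.0215, 0.1234]
tool_rot: [-0.287, 0.646, 0.286, 0.647]
force: [-0.9, -0.1, 4.6]
finger_gap: 0.595
```

```bash
python3 - <<'E'
from h import *
plan([.5904,.0215,.123],35)
E
```

```text
t 13.5 p [0.5902 0.0215 0.1234] jawyaw 47.85 q [-0.15  0.62  1.62  0.    0.9  -0.99] F [-0.9 -0.1  4.6] T [-0.056  0.203 -0.113] gap 50.8
 shift now-axes [ 0.4 -0.2  0.1]  rot [12.85  0.11  0.1 ]  other rot [-1.671e+02 -1.000e-01  2.000e-01]  shift after-rot axes [ 0.4 -0.1  0.1]
```

Call:
{"op": "move_arm", "data": {"deltas": [50,0,0,0,-2,0,0,50,0,0,0,-1,0,0,50,0,0,0,0,0,0]}}

```text
t: 13.8
tcp_pos: [0.5903, 0.0215, 0.1234]
tool_rot: [-0.304, 0.638, 0.303, 0.64]
force: [-1.3, -0.4, 4.7]
finger_gap: 0.594
```

```bash
python3 - <<'E'
from h import *
plan([.5904,.0215,.123],35)
E
```

```text
t 13.8 p [0.5903 0.0215 0.1234] jawyaw 50.86 q [-0.15  0.62  1.62  0.    0.9  -1.04] F [-1.3 -0.4  4.7] T [-0.038  0.146 -0.12 ] gap 50.7
 shift now-axes [ 0.4 -0.1 -0. ]  rot [15.86  0.12  0.12]  other rot [-164.1   -0.2    0.2]  shift after-rot axes [ 0.4 -0.1  0. ]
```

Call:
{"op": "move_arm", "data": {"deltas": [50,0,0,0,-1.5,0,0,50,0,0,0,-1.5,0,0,50,0,0,0,0,0,0]}}

```text
t: 14.1
tcp_pos: [0.5904, 0.0215, 0.1234]
tool_rot: [-0.321, 0.629, 0.32, 0.631]
force: [0.4, 0.0, 4.7]
finger_gap: 0.596
```

```bash
python3 - <<'E'
from h import *
plan([.5904,.0215,.123],35)
E
```

```text
t 14.1 p [0.5904 0.0215 0.1234] jawyaw 53.88 q [-0.15  0.62  1.62  0.    0.9  -1.09] F [0.4 0.  4.7] T [-0.037  0.136 -0.056] gap 50.9
 shift now-axes [ 0.4  0.  -0.1]  rot [18.88  0.12  0.12]  other rot [-161.1   -0.2    0.2]  shift after-rot axes [ 0.4 -0.  -0.1]
```

Call:
{"op": "move_arm", "data": {"deltas": [50,0,0,0,-1,0,0,50,0,0,0,-1,0,0,50,0,0,0,0,0,0]}}

```text
t: 14.4
tcp_pos: [0.5905, 0.0216, 0.1234]
tool_rot: [-0.332, 0.624, 0.331, 0.626]
force: [0.1, 0.1, 4.4]
finger_gap: 0.594
```

```bash
python3 - <<'E'
from h import *
plan([.5904,.0215,.123],35)
E
```

```text
t 14.4 p [0.5905 0.0216 0.1234] jawyaw 55.87 q [-0.15  0.62  1.62  0.    0.9  -1.13] F [0.1 0.1 4.4] T [-0.021  0.07  -0.088] gap 50.7
 shift now-axes [ 0.4  0.  -0.1]  rot [20.87  0.12  0.13]  other rot [-159.1   -0.2    0.2]  shift after-rot axes [ 0.4 -0.  -0.1]
```

Call:
{"op": "move_arm", "data": {"deltas": [50,0,0,0,-1,0,0,50,0,0,0,-1,0,0,50,0,0,0,0,0,0]}}

```text
t: 14.7
tcp_pos: [0.5905, 0.0215, 0.1234]
tool_rot: [-0.343, 0.618, 0.342, 0.62]
force: [1.1, -0.3, 4.9]
finger_gap: 0.594
```

```bash
python3 - <<'E'
from h import *
plan([.5904,.0215,.123],35)
E
```

```text
t 14.7 p [0.5905 0.0215 0.1234] jawyaw 57.87 q [-0.15  0.62  1.62  0.    0.9  -1.16] F [ 1.1 -0.3  4.9] T [-0.046  0.107 -0.044] gap 50.7
 shift now-axes [ 0.4  0.1 -0.1]  rot [22.87  0.12  0.14]  other rot [-157.1   -0.2    0.2]  shift after-rot axes [ 0.4  0.1 -0.1]
```

Call:
{"op": "move_arm", "data": {"deltas": [50,0,0,0,-1,0,0,50,0,0,0,-1,0,0]}}

```text
t: 14.9
tcp_pos: [0.5905, 0.0215, 0.1234]
tool_rot: [-0.354, 0.612, 0.352, 0.614]
force: [1.0, 0.4, 6.0]
finger_gap: 0.599
```

```bash
python3 - <<'E'
from h import *
plan([.5904,.0215,.123],35)
E
```

```text
t 14.9 p [0.5905 0.0215 0.1234] jawyaw 59.89 q [-0.15  0.62  1.62  0.    0.9  -1.2 ] F [1.  0.4 6. ] T [-0.001  0.123 -0.132] gap 51.2
 shift now-axes [ 0.4  0.1 -0.1]  rot [24.89  0.12  0.14]  other rot [-155.1   -0.2    0.2]  shift after-rot axes [ 0.4  0.  -0.1]
```

Call:
{"op": "move_arm", "data": {"deltas": [50,0,0,0,-1,0,0,50,0,0,0,-1,0,0]}}

```text
t: 15.1
tcp_pos: [0.5905, 0.0216, 0.1234]
tool_rot: [-0.364, 0.605, 0.363, 0.607]
force: [-0.2, 0.4, 5.5]
finger_gap: 0.595
```

```bash
python3 - <<'E'
from h import *
plan([.5904,.0215,.123],35)
E
```

```text
t 15.1 p [0.5905 0.0216 0.1234] jawyaw 61.9 q [-0.15  0.62  1.62  0.    0.9  -1.23] F [-0.2  0.4  5.5] T [-0.032  0.094 -0.125] gap 50.8
 shift now-axes [ 0.4  0.1 -0.1]  rot [26.9   0.13  0.14]  other rot [-153.1   -0.2    0.2]  shift after-rot axes [ 0.4  0.  -0.2]
```

Call:
{"op": "move_arm", "data": {"deltas": [50,0,0,0,-1,0,0,50,0,0,0,-1,0,0]}}

```text
t: 15.3
tcp_pos: [0.5906, 0.0215, 0.1234]
tool_rot: [-0.375, 0.599, 0.374, 0.601]
force: [0.6, 0.5, 5.4]
finger_gap: 0.595
```

```bash
python3 - <<'E'
from h import *
plan([.5904,.0215,.123],35)
E
```

```text
t 15.3 p [0.5906 0.0215 0.1234] jawyaw 63.89 q [-0.15  0.62  1.62  0.    0.9  -1.27] F [0.6 0.5 5.4] T [ 0.015  0.096 -0.145] gap 50.8
 shift now-axes [ 0.4  0.1 -0.1]  rot [28.89  0.12  0.15]  other rot [-151.1   -0.2    0.2]  shift after-rot axes [ 0.4  0.1 -0.1]
```

Call:
{"op": "move_arm", "data": {"deltas": [50,0,0,0,-2.5,0,0,50,0,0,0,-2.5,0,0,50,0,0,0,-2.5,0,0,50,0,0,0,-2.5,0,0]}}

```text
t: 15.7
tcp_pos: [0.5907, 0.0215, 0.1235]
tool_rot: [-0.426, 0.564, 0.425, 0.566]
force: [0.4, -0.7, 6.0]
finger_gap: 0.593
```

```bash
python3 - <<'E'
from h import *
plan([.5904,.0215,.123],35)
E
```

```text
t 15.7 p [0.5907 0.0215 0.1235] jawyaw 73.95 q [-0.15  0.62  1.62  0.    0.9  -1.44] F [ 0.4 -0.7  6. ] T [ 0.002  0.07  -0.136] gap 50.6
 shift now-axes [ 0.5  0.2 -0.1]  rot [38.95  0.12  0.17]  other rot [-1.41e+02 -2.00e-01  1.00e-01]  shift after-rot axes [ 0.5  0.1 -0.2]
```

Call:
{"op": "move_arm", "data": {"deltas": [50,0,0,0,-2.5,0,0,50,0,0,0,-2.5,0,0,50,0,0,0,-2.5,0,0,50,0,0,0,-2.5,0,0]}}

```text
t: 16.1
tcp_pos: [0.5909, 0.0215, 0.1238]
tool_rot: [-0.474, 0.525, 0.472, 0.527]
force: [-0.8, 0.6, 6.9]
finger_gap: 0.594
```

```bash
python3 - <<'E'
from h import *
plan([.5904,.0215,.123],35)
E
```

```text
t 16.1 p [0.5909 0.0215 0.1238] jawyaw 83.95 q [-0.15  0.62  1.62  0.    0.9  -1.62] F [-0.8  0.6  6.9] T [ 0.034  0.033 -0.094] gap 50.7
 shift now-axes [ 0.8  0.5 -0.1]  rot [48.95  0.12  0.21]  other rot [-1.31e+02 -3.00e-01  1.00e-01]  shift after-rot axes [ 0.8  0.2 -0.4]
```

Call:
{"op": "move_arm", "data": {"deltas": [50,0,0,0,-2.5,0,0,50,0,0,0,-2.5,0,0,50,0,0,0,-2.5,0,0,50,0,0,0,-2.5,0,0,50,0,0,0,-2.5,0,0]}}

```text
t: 16.6
tcp_pos: [0.5909, 0.0216, 0.1238]
tool_rot: [0.528, -0.47, -0.526, -0.472]
force: [-0.5, 0.2, 7.1]
finger_gap: 0.598
```

```bash
python3 - <<'E'
from h import *
plan([.5904,.0215,.123],35)
E
```

```text
t 16.6 p [0.5909 0.0216 0.1238] jawyaw 96.45 q [-0.15  0.62  1.62  0.    0.9  -1.84] F [-0.5  0.2  7.1] T [ 0.123  0.072 -0.077] gap 51.1
 shift now-axes [ 0.8  0.5 -0. ]  rot [61.45  0.1   0.22]  other rot [-1.185e+02 -3.000e-01  1.000e-01]  shift after-rot axes [ 0.8  0.2 -0.4]
```

Call:
{"op": "move_arm", "data": {"deltas": [50,0,0,0,-2.5,0,0,50,0,0,0,-2.5,0,0,50,-0.5,0,0,0,0,0,50,-0.5,0,0,0,0,0,50,-0.5,0,0,0,0,0,50,-0.5,0,0,0,0,0,50,0,0,0,0,0,0]}}

```text
t: 17.3
tcp_pos: [0.5908, 0.0216, 0.1257]
tool_rot: [0.548, -0.447, -0.546, -0.449]
force: [-0.1, 1.1, 6.6]
finger_gap: 0.591
```

```bash
python3 - <<'E'
from h import *
plan([.5904,.0215,.123],35)
E
```

```text
t 17.3 p [0.5908 0.0216 0.1257] jawyaw 101.36 q [-0.15  0.62  1.62  0.    0.9  -1.92] F [-0.1  1.1  6.6] T [ 0.122  0.083 -0.082] gap 50.5
 shift now-axes [ 2.7  0.4 -0.1]  rot [66.36  0.1   0.22]  other rot [-1.136e+02 -2.000e-01  1.000e-01]  shift after-rot axes [ 2.7  0.1 -0.4]
```

Call:
{"op": "move_arm", "data": {"deltas": [50,-1,0,0,0,0,0,50,-1,0,0,0,0,0,50,-1,0,0,0,0,0,50,-1,0,0,0,0,0,50,0,0,0,0,0,0]}}

```text
t: 17.8
tcp_pos: [0.5894, 0.0217, 0.1284]
tool_rot: [0.547, -0.448, -0.547, -0.448]
force: [-0.2, 0.1, -0.2]
finger_gap: 0.587
```

```bash
python3 - <<'E'
from h import *
plan([.5904,.0215,.123],35)
s=snap('scene','s1')
u,v=proj(s,[.59,.0215,.14]);print(u,v)
im=s['image'][:,:,::-1];u,v=int(u),int(v);cv2.imwrite('pics/s1c.png',cv2.resize(im[v-60:v+50,u-70:u+70],None,fx=5,fy=5,interpolation=cv2.INTER_CUBIC))
E
```

```text
t 17.8 p [0.5894 0.0217 0.1284] jawyaw 101.4 q [-0.15  0.61  1.61  0.    0.91 -1.92] F [-0.2  0.1 -0.2] T [-0.058  0.02  -0.054] gap 50.2
 shift now-axes [ 5.4 -1.  -0.4]  rot [6.64e+01 2.00e-02 2.00e-02]  other rot [-113.6   -0.     0. ]  shift after-rot axes [ 5.4 -0.7  0.8]
266.56882600608645 188.7775665636015
```

View pics/s1c.png

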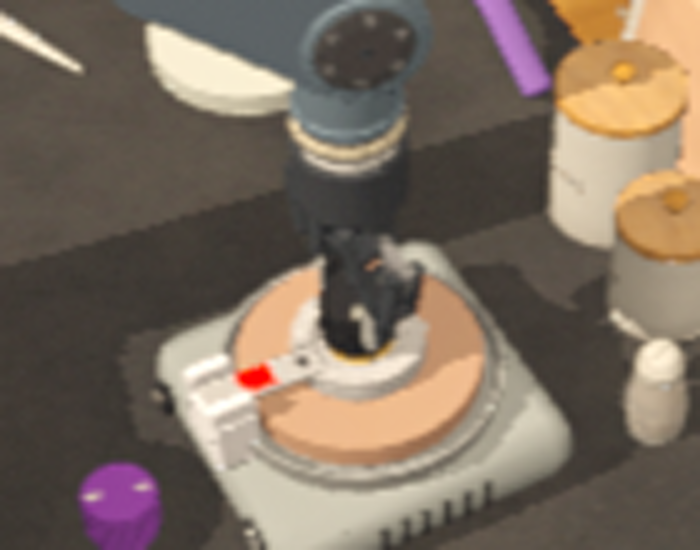

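Call:
{"op": "move_arm", "data": {"deltas": [50,-3,0,0,0,0,0,50,-4,0,0,0,0,0,50,-5,0,0,0,0,0,50,-6,0,0,0,0,0,50,-6,0,0,0,0,0,50,0,0,0,0,0,0]}}

```text
t: 18.45
tcp_pos: [0.5906, 0.0215, 0.1543]
tool_rot: [0.548, -0.447, -0.546, -0.449]
force: [0.2, 0.1, -0.3]
finger_gap: 0.596
```

```bash
python3 - <<'E'
from h import *
plan([.5904,.0215,.123],35)
s=snap('scene','s2')
u,v=266,188
im=s['image'][:,:,::-1];cv2.imwrite('pics/s2c.png',cv2.resize(im[v-60:v+50,u-70:u+70],None,fx=5,fy=5,interpolation=cv2.INTER_CUBIC))
s=snap('wrist','w10')
E
```

```text
t 18.45 p [0.5906 0.0215 0.1543] jawyaw 101.4 q [-0.15  0.58  1.6   0.    0.96 -1.92] F [ 0.2  0.1 -0.3] T [-0.042  0.    -0.021] gap 50.9
 shift now-axes [31.3  0.3  0.1]  rot [66.4   0.07  0.24]  other rot [-1.136e+02 -3.000e-01  1.000e-01]  shift after-rot axes [31.3  0.1 -0.2]
```

View pics/s2c.png

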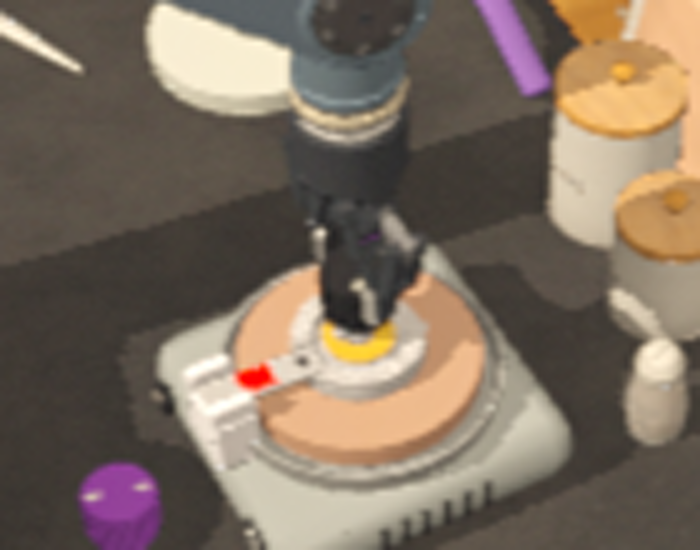

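View pics/w10.png

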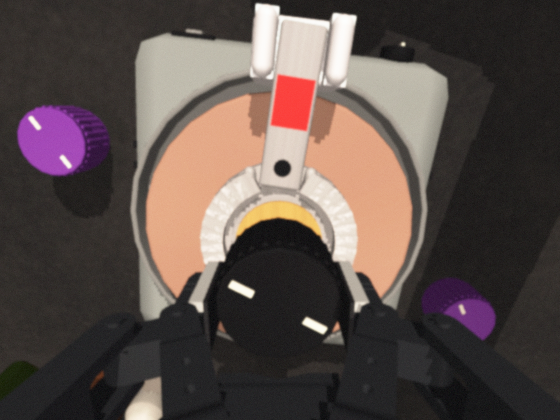

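Call:
{"op": "move_arm", "data": {"deltas": [50,-8,0,0,0,0,0,50,-12,0,0,0,0,0,50,-14,0,0,0,0,0,50,-14,0,0,0,0,0,50,-10,0,0,0,0,0,50,-5,0,0,0,0,0,50,0,0,0,0,0,0,50,0,0,0,0,0,0], "force": 50}}

```text
t: 19.35
tcp_pos: [0.5893, 0.0216, 0.2157]
tool_rot: [0.547, -0.448, -0.547, -0.448]
force: [0.2, 0.4, -0.4]
finger_gap: 0.595
```

```bash
python3 - <<'E'
from h import *
plan([.5904,.0215,.123],35)
s=snap('wrist','w11');s=snap('top','t2');s=snap('scene','s3')
E
```

```text
t 19.35 p [0.5893 0.0216 0.2157] jawyaw 101.4 q [-0.15  0.5   1.54  0.    1.1  -1.92] F [ 0.2  0.4 -0.4] T [ 0.01  -0.014  0.012] gap 50.8
 shift now-axes [92.7 -1.  -0.3]  rot [6.64e+01 2.00e-02 4.00e-02]  other rot [-113.6   -0.     0. ]  shift after-rot axes [92.7 -0.7  0.8]
```

View pics/w11.png

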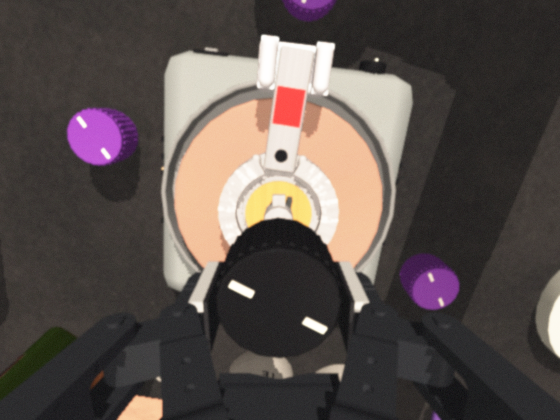

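View pics/s3.png

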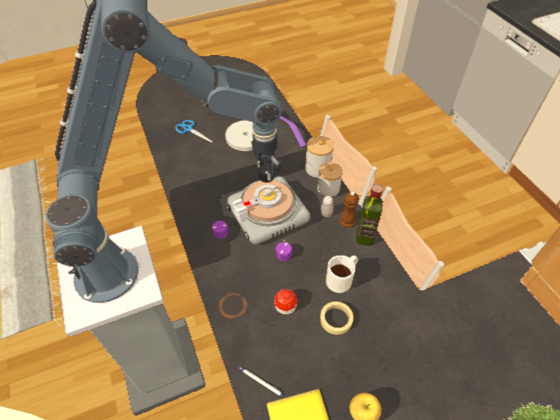

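```bash
python3 - <<'E'
from h import *
s=dict(np.load('w11.npz'));c=np.array([.5904,.0214])
a=ray(s,282,170,.112)[:2];b=ray(s,296,44,.112)[:2]
print(np.linalg.norm(a-b),np.linalg.norm(c-(a+b)/2),np.degrees(np.arctan2(*(a-b)[::-1])))
job.sign_off();print(manip.sense()['t'])
E
```

```text
0.0856886839837543 0.07683824138824566 5.2629223683747774
the job is handed in; nothing more can be done
the job is handed in; nothing more can be done
```

The job is done and handed in at about 19.5 s on the robot's clock. The locking key is in its seat and the gripper holds the black hub nut about 9 cm above where it sat.

- **Key:** I laid it in the pocket and flange notch and pressed it down with about 13 N. It stopped at the expected height, and then I let go. In the last wrist picture its centre was 76.8 mm from the spindle, where 76 mm is nominal, and it lay at 5.3° against about 5.2° for the sharpener. An earlier view gave 75.2 mm, so the camera readings disagree by about 1.6 mm.
- **Nut:** I felt counterclockwise first. After the key slack, the torque settled at 0.05 to 0.15 N m and showed no stop past 25°, so that was the loosening direction. I never needed to try clockwise. After about 66° the nut came free and I lifted it off the spindle.
- **Other things:** The scene picture showed the timer, mug, shaker, tape and visible purple nuts where they had been. I judged that by eye and did not measure it.

The one odd reading was a steady 4 to 7 N upward on the tool while the nut was gripped on the spindle. It went away once the nut was free.

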